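# Sweep the used test discs into the collecting pan

### The job

Clear the bench of the three used round steel test discs: with the closed fingers, push them across the tiles until all three lie flat and wholly inside the open-mouthed steel collecting pan. Slide them only, never pick them up or lift them off the bench, and leave the square steel block, the knobbed weight, the rubber stopper and the glass beaker where they stand.

Things in the scene. Friction and masses are not known exactly. Their poses are not given: they have to be found in the camera images.
- pan: Low steel pan fixed to the bench, open at the top and along its whole -y side (mouth line y = -60 mm). Inside 170 mm wide (x), 120 mm deep (y); origin at the centre of the floor, at bench height, z up. Walls 4 mm thick, 30 mm high just outside x = -85, +85 and y = +60 mm. The floor is a foil-thin sheet: no step at the mouth. A wire handle sticks out 34 mm behind the back wall.
- disc_a: One of three identical loose dark plain steel discs lying flat on the tiles: round, 40 mm diameter, 14 mm thick, 75 to 155 g, a bright round spot on top; slides on the bench under a light push. Origin at its centre, 7 mm above the bench when flat; z is its axis.
- disc_b: One of three identical loose dark plain steel discs lying flat on the tiles: round, 40 mm diameter, 14 mm thick, 75 to 155 g, a bright round spot on top; slides on the bench under a light push. Origin at its centre, 7 mm above the bench when flat; z is its axis.
- disc_c: One of three identical loose dark plain steel discs lying flat on the tiles: round, 40 mm diameter, 14 mm thick, 75 to 155 g, a bright round spot on top; slides on the bench under a light push. Origin at its centre, 7 mm above the bench when flat; z is its axis.
- block: Loose dark square steel block, 34 x 34 mm, 14 mm high, lying flat. Origin at the centre of its underside, z up. It may stand among the discs and must stay where it is.
- weight: Loose dark steel laboratory weight with a knob, 32 mm diameter, 44 mm high, 200 g, upright. Origin at the centre of its underside, z up. It may stand among the discs and must stay where it is.
- stopper: Loose dark rubber stopper, a blunt cone 32 mm across at the foot and 26 mm at the top, 28 mm high. Origin at the centre of its underside, z up. It may stand among the discs and must stay where it is.
- beaker: Loose clear glass beaker, 70 mm diameter, 95 mm high, to the right of the work. Origin at the centre of its underside. Leave it where it is.

How it is judged:
By the outcome, as a careful person would: the job done as asked, in the order asked, and still so for the second after the job is handed in, with the robot touching nothing.
It also fails if it takes over 72 s, if anything falls off the work surface, if the arm or the gripper's body presses on something with over 40 N, if the wrist force passes 120 N, or if a joint passes its speed limit or range.

### The arm

A 6-joint arm with a two-finger parallel gripper is mounted at the origin on the work surface. World frame = base frame: x ahead of the robot, y to its left, z up, the work surface at z = 0. Lengths are in m, angles in degrees, forces in N, time in s.
With the tool pointing down it reaches from about 0.275 to 0.85 m from the base axis. Payload 5.2 kg.
Tool frame: the origin (TCP) lies between the finger pads; the fingertips stand 11 mm ahead of it and the grasp point (between the pads) lies 8 mm behind it (ctrl.tips_ahead is the distance from the TCP to the fingertips, in m); z points along the fingers, y is the direction in which the jaws open and shut (so a half turn about z gives the same grasp; the last joint's range is limited). The gripper opens to 85 mm and grips with 20 to 120 N. Pads are 22 mm wide; open, the fingers measure 114 mm over their backs; the gripper's body (76 mm by 85 mm) begins 54 mm behind the grasp point. The pads swing forward as they close: fully open they stand 13 mm farther back than shut.
Start: joints at [-81.234, 14.817, 87.949, -0, 77.235, -11.62], TCP at [0.192, -0.516, 0.213] pointing down, gripper open.
Joint ranges: [-179.93, 179.93], [-52.35, 119.4], [10.71, 147.94], [-69.91, 249.91], [12.55, 155.21], [-178.61, 178.61]. Speed limits (degrees/s): [147.25, 147.25, 180, 180, 180, 180].

### API

Orientations are given as [roll, pitch, yaw] about the fixed x, y, z axes, in that order (R = Rz(yaw) Ry(pitch) Rx(roll)).
In Python, from cell import get_obs, get_image, order, ctrl gives the robot as it stands.
- The arm moves only by the tool apply_moves, never from a script. Its arguments are lists of equal length, an entry for each row: "travel": the shift along the tool's x, y, z in mm, a list of three; "turn": the turn, a rotation vector about the tool's x, y, z in rad, a list of three. In form: {"travel": [[tx, ty, tz], ...], "turn": [[rx, ry, rz], ...]}. A call has 1 to 12 rows; each row shifts and turns the commanded pose from where the row before left it, along the tool's axes as they then stand; what a row does not reach is not made up. A row lasts 1/8 s, in which the tool goes at most 62.5 mm and 10.7 degrees, less where a joint would pass 70% of its speed; a pose out of reach is approached as far as the arm can. A call is refused whole if a number of a shift passes 62.5 or a number of a turn 0.188, either way. A call with a gripper value outside its range is refused whole. "fingers" is the opening, from 0 (shut) to 1 (fully open), set as the call begins (left out, the last holds). The fingers move at their own pace and stop on an object; "newtons" is the grip in N (left out, the last holds). Time passes only in rows, so rows that do not move let the fingers close. It gives the time, the measured TCP pose, the force and the opening at its end, in the units of the state.
- get_obs(): the state, without advancing time (a new reading comes with each control period).
- get_image(name): name is "scene" or "top" or "wrist"; returns a dict with "img" (384x512x3 uint8, blue, green, red), "z_map" (384x512 float32, m along the optical axis (not along the pixel's ray), 0 where there is no reading), "mtx" (3x3 intrinsics, pixels), "cam_to_world" (4x4, takes a point from camera to world coordinates); the wrist camera has in their place "mount" (4x4, takes a point from camera to tool coordinates, whose origin is the TCP and whose axes are the flange's). Camera axes: x right, y down, z forward; pixel columns grow to the right and rows downward; lengths in m; the calibration is good to about 2 mm. A picture is of the moment at which its call begins: read the wrist's pose just before it.
- order.job_done(): hands the job in, once; it reports no verdict.
The state is a dict: "time": time; "joint_positions": joint angles; "qvel": joint speeds; "joint_efforts": joint torques, N m; "eef_pos": TCP position; "orientation": TCP orientation; "wrist_force": force on the tool from outside, world axes, zero at the start; "torque": the same for the moment, N m; "width": finger opening in m.
Only numpy, scipy, OpenCV 4.12 (cv2) and the standard library are available. Lean on these libraries where they do the work, as an engineer would, in place of code of your own. Each camera call takes 0.05 s, during which the arm holds its last target. There are 200 camera calls.

## Working session

There is one attempt and no reset: what is moved stays moved. The work goes in short steps, Python scripts to look and compute and a tool call to move; the robot and the scene stay as the last step left them, time stands still between calls to the robot, and variables do not carry over. Pictures are saved under pics/ and viewed, about 8 in all and at most 12, crops included, and the job is handed in when it is done.

Besides the shell and the picture viewer there is one more tool, called after "Request:" by a JSON object that holds its "api" and its "payload". apply_moves: Moves the arm, as the interface text tells. Its arguments: {"type":"object","properties":{"travel":{"type":"array"},"turn":{"type":"array"},"fingers":{"type":"number"},"newtons":{"type":"number"}},"required":["travel","turn"]}

```bash
ls; mkdir -p pics
python3 - <<'E'
from cell import get_obs,get_image,order,ctrl
import cv2,numpy as np
o=get_obs();print(o['time'],o['eef_pos'],o['orientation'],o['width'],ctrl.tips_ahead)
for n in ['top','scene']:
    d=get_image(n);cv2.imwrite(f'pics/{n}0.png',d['img']);np.savez(f'pics/{n}0.npz',**d)
    print(d['mtx'].tolist(),np.round(d['cam_to_world'],3).tolist())
d=np.load('pics/top0.npz');cv2.imwrite('pics/top0b.png',cv2.resize(d['img'],(800,600),interpolation=cv2.INTER_CUBIC))
E
```

```text
pics
0.0 [ 0.19152773 -0.51496233  0.21253771] [-1.79893788e+02 -2.27774302e-02  2.03861063e+01] 0.08525634609299935 0.011
[[387.4825711162169, 0.0, 251.111299521706], [0.0, 387.4825711162169, 194.88682790846036], [0.0, 0.0, 1.0]] [[0.012, -0.998, 0.067, 0.5], [-1.0, -0.013, -0.011, -0.055], [0.012, -0.066, -0.998, 1.062], [0.0, 0.0, 0.0, 1.0]]
[[364.5944500038086, 0.0, 255.24685390578998], [0.0, 364.5944500038086, 188.38459000649428], [0.0, 0.0, 1.0]] [[-0.309, 0.802, -0.512, 0.988], [0.951, 0.265, -0.159, 0.06], [0.008, -0.536, -0.844, 0.743], [0.0, 0.0, 0.0, 1.0]]
```

View pics/top0b.png

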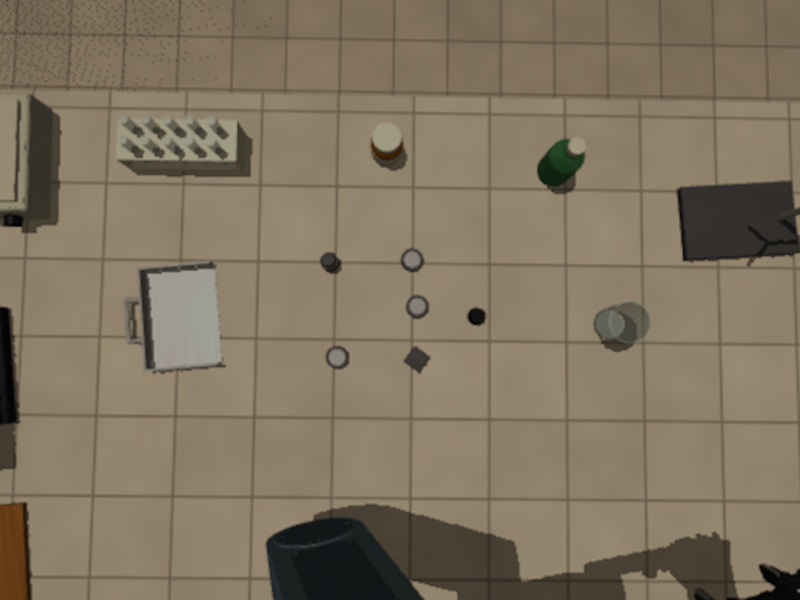

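The top view (800x600 scaling) shows three bright-spotted discs at (337,357), (412,260) and (417,306). The weight is at (330,262), the block at (417,359) and the stopper at (477,316). The pan is on the left, its mouth on the line from (213,264) to (222,366). I'll locate these, with an enlarged crop to refine them.

```bash
cat > h.py <<'E'
import numpy as np,cv2
def p2w(d,u,v,z):
    M=np.array(d['cam_to_world']);r=M[:3,:3]@np.linalg.inv(d['mtx'])@[u,v,1];c=M[:3,3]
    return (c+r*(z-c[2])/r[2])[:2]*1000
def crop(d,u0,v0,u1,v1,s,f):
    cv2.imwrite(f,cv2.resize(d['img'][v0:v1,u0:u1],None,fx=s,fy=s,interpolation=cv2.INTER_CUBIC))
E
python3 - <<'E'
from h import *
d=np.load('pics/top0.npz')
k=.64
for n,u,v,z in [('d1',337,357,.014),('d2',412,260,.014),('d3',417,306,.014),('weight',329,261,.044),('block',417,359,.014),('stop',477,316,.028),('mouthTop',215,263,.03),('mouthBot',222,366,.03),('backT',139,267,.03),('backB',147,371,.03)]:
    print(n,p2w(d,(u+.5)*k-.5,(v+.5)*k-.5,z).round(1))
crop(d,75,155,325,245,3.2,'pics/c0.png')
E
```

```text
d1 [478.9  28.1]
d2 [649.1 -99.5]
d3 [ 568.8 -109. ]
weight [641.2  42.2]
block [ 477.1 -109.9]
stop [ 552.  -211.3]
mouthTop [637.  238.3]
mouthBot [461.8 221. ]
backT [628.3 367.4]
backB [451.9 346.9]
```

View pics/c0.png

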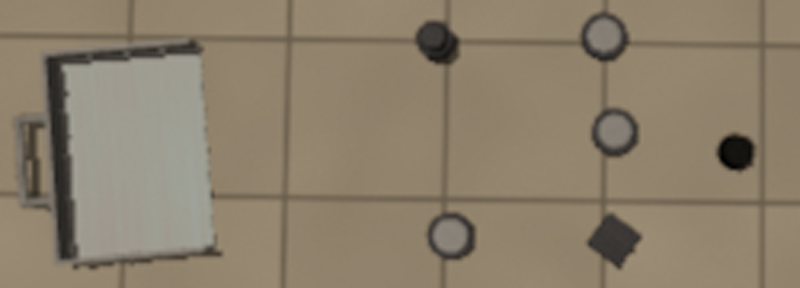

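Request:
{"api": "apply_moves", "payload": {"travel": [[0,0,10],[0,0,10],[0,0,10],[0,0,10],[0,0,10],[0,0,10],[0,0,10]], "turn": [[0,0,-0.164],[0,0,-0.164],[0,0,-0.164],[0,0,-0.164],[0,0,-0.164],[0,0,-0.164],[0,0,-0.163]], "fingers": 0}}

```text
time: 0.98
eef_pos: [0.1916, -0.5152, 0.1426]
orientation: [-180.0, -0.1, 86.4]
wrist_force: [-0.5, -1.0, -0.1]
width: 0.0001
```

```bash
cat >> h.py <<'E'
from scipy.spatial.transform import Rotation as R
def go(x,y,z=None):
    "tool-axis shift (mm) from the present pose to a world point (mm)"
    from cell import get_obs
    o=get_obs();p=np.array(o['eef_pos'])*1000
    t=np.array([x,y,p[2] if z is None else z])
    print(o['time'],p.round(1),o['orientation'].round(2),'F',np.round(o['wrist_force'],1),'->',(R.from_euler('xyz',o['orientation'],degrees=True).inv().apply(t-p)).round(1))
E
python3 - <<'E'
from h import *
d=np.load('pics/top0.npz')
q=lambda u,v:((u+.5)/3.2-.5+75,(v+.5)/3.2-.5+155)
for n,u,v,z in [('d1',451,236,.014),('d2',604,36,.014),('d3',614.5,131,.014),('weight',434,39,.044),('blk',613.5,240,.014),('mouthfloorT',203,55,0),('mouthfloorB',213,249,0)]: print(n,p2w(d,*q(u,v),z).round(1))
# depth check of disc top and bench
for u,v in [(451,236),(520,90)]:
    a,b=q(u,v);Z=d['z_map'][round(b),round(a)];M=d['cam_to_world'];print((M[:3,:3]@(np.linalg.inv(d['mtx'])@[a,b,1]*Z)+M[:3,3]).round(4))
go(476,-17,120)
E
```

```text
d1 [478.6  27.9]
d2 [649.9 -99.3]
d3 [ 568.9 -109. ]
weight [641.2  42.5]
blk [ 476.9 -109. ]
mouthfloorT [630.7 244.6]
mouthfloorB [464.9 230.9]
[0.4786 0.0279 0.014 ]
[ 6.041e-01 -2.800e-02  4.000e-04]
0.975 [ 191.6 -515.2  142.6] [-1.7999e+02 -6.0000e-02  8.6410e+01] F [-0.5 -1.  -0.1] -> [515.  252.7  23.1]
```

Request:
{"api": "apply_moves", "payload": {"travel": [[20,10,0],[45,22,0],[48,23,0],[48,23,0],[48,23,0],[48,23,0],[48,23,0],[48,23,0],[48,23,0],[48,23,0],[46,24,0],[20,12,0]], "turn": [[0,0,0],[0,0,0],[0,0,0],[0,0,0],[0,0,0],[0,0,0],[0,0,0],[0,0,0],[0,0,0],[0,0,0],[0,0,0],[0,0,0]]}}

```text
time: 2.48
eef_pos: [0.4781, -0.0153, 0.1437]
orientation: [180.0, -0.0, 86.1]
wrist_force: [-0.5, -1.0, -0.4]
width: -0.0001
```

Run:
```python
from h import *
from cell import get_image
go(476,-17,16)
d=get_image('wrist');cv2.imwrite('pics/w1.png',d['img']);print(d['mount'].round(3).tolist())
```

```text
2.475 [478.1 -15.3 143.7] [ 1.7999e+02 -4.0000e-02  8.6100e+01] F [-0.5 -1.  -0.4] -> [ -1.9  -2.1 127.7]
[[0.001, -0.946, -0.323, 0.083], [1.0, 0.001, -0.0, 0.001], [0.001, -0.323, 0.946, -0.159], [0.0, 0.0, 0.0, 1.0]]
```

View pics/w1.png

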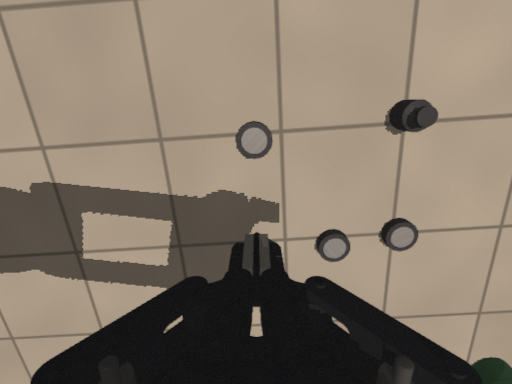

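The wrist view shows disc 1 at (254,140), dead ahead of the flat side of the closed fingers at (257,250). I'll lower and push.

Request:
{"api": "apply_moves", "payload": {"travel": [[-2,-2,40],[0,0,50],[0,0,28],[0,0,10],[6,0,0],[6,0,0],[8,0,0],[10,0,0],[12,0,0],[14,0,0],[14,0,0],[14,0,0]], "turn": [[0,0,0],[0,0,0],[0,0,0],[0,0,0],[0,0,0],[0,0,0],[0,0,0],[0,0,0],[0,0,0],[0,0,0],[0,0,0],[0,0,0]]}}

```text
time: 4.03
eef_pos: [0.4816, 0.0642, 0.0154]
orientation: [-180.0, -0.0, 86.1]
wrist_force: [-0.4, -0.7, -0.3]
width: -0.0001
```

Run:
```python
from h import *
from cell import get_image
go(498,279,16)
d=get_image('wrist');cv2.imwrite('pics/w2.png',d['img'])
```

```text
4.025 [481.6  64.2  15.4] [-179.99   -0.     86.12] F [-0.4 -0.7 -0.3] -> [215.4   1.8  -0.6]
```

View pics/w2.png

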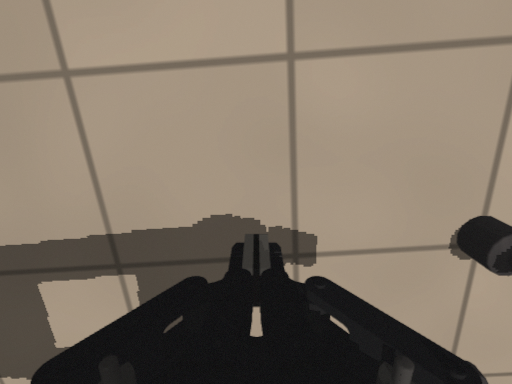

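The wrist view shows no disc ahead of the fingers at (257,235), and it should be there. I'll check the scene view.

Run:
```python
from h import *
from cell import get_image
d=get_image('scene');t=get_image('top')
cv2.imwrite('pics/s3.png',np.hstack([cv2.resize(d['img'],(400,300)),cv2.resize(t['img'],(400,300))]))
a=cv2.resize(d['img'][80:330,100:450],None,fx=2.2,fy=2.2);b=cv2.resize(t['img'][140:260,80:330],(770,370))
cv2.imwrite('pics/s3.png',np.vstack([cv2.resize(a,(800,571))[:]])) 
np.savez('pics/top3.npz',**t);cv2.imwrite('pics/t3.png',b)
```

```text
(no output)
```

View pics/s3.png

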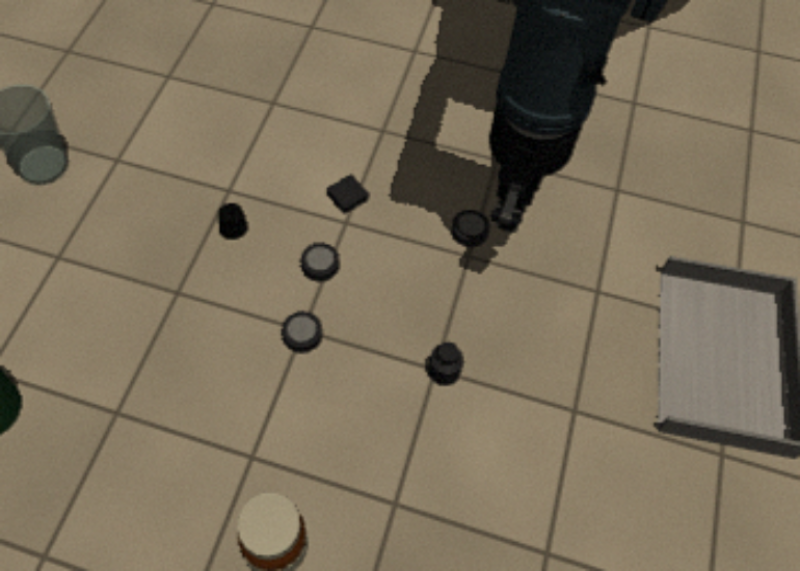

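The scene view shows disc 1 at crop pixel (470,227). It has slipped to the +x side of the fingers, so the finger front isn't a wide flat. I'll measure the fingertip shape from the wrist depth, and locate the disc.

Run:
```python
from h import *
from cell import get_image
s=get_image('scene')
print('d1',p2w(s,100+470/2.2857,80+227/2.284,.014).round(1),'d3',p2w(s,100+320/2.2857,80+258/2.284,.014).round(1))
d=get_image('wrist')
v,u=np.mgrid[0:384,0:512];Z=d['z_map'];P=np.stack([u,v,np.ones_like(u)],-1)@np.linalg.inv(d['mtx']).T*Z[...,None]
M=d['mount'];Q=(P@M[:3,:3].T+M[:3,3])*1000
for lo,hi in [(-40,-30),(-30,-20),(-20,-10),(-10,-5),(-5,0),(0,4),(4,8),(8,12)]:
    m=(Z>0)&(Q[...,2]>lo)&(Q[...,2]<=hi)&(abs(Q[...,1])<40)&(abs(Q[...,0])<40)
    if m.sum(): q=Q[m];print(lo,hi,m.sum(),'x',np.percentile(q[:,0],[2,50,98]).round(1),'y',np.percentile(q[:,1],[1,5,50,95,99]).round(1))
m=(Z>0)&(abs(Q[...,1])<20)&(Q[...,2]<11)&(Q[...,2]>-12)&(abs(Q[...,0])<30)
for y in range(-15,16,2):
    k=m&(abs(Q[...,1]-y)<1)
    if k.sum(): q=Q[k];i=q[:,2]>-10;print(y,'xmax',q[i,0].max().round(1) if i.any() else '', 'zmax',q[:,2].max().round(1))
cv2.imwrite('pics/w3.png',cv2.resize(d['img'][200:320,180:340],None,fx=5,fy=5))
```

```text
d1 [484.1  30. ] d3 [ 570.  -107.3]
-40 -30 480 x [ 6.4  7.7 11.6] y [-12.1 -11.    1.5  13.5  14.6]
-30 -20 314 x [ 6.6 10.8 11.5] y [-11.8 -10.3   1.2  12.7  14.2]
-20 -10 2 x [10.5 10.5 10.6] y [-0.8 -0.7  0.1  0.8  0.9]
```

View pics/w3.png

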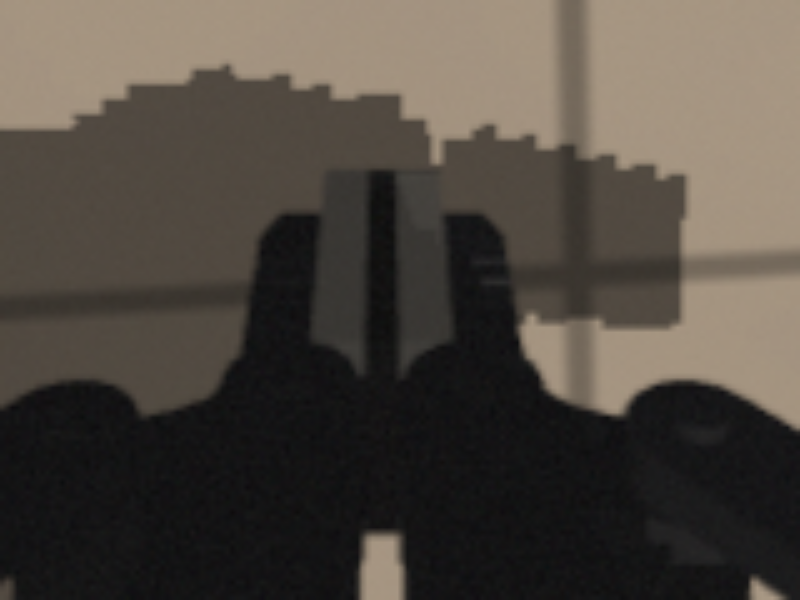

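The crop shows the two pads ending at about (380,170), which is (256,234) in the full image. Disc 1 measures (484,30), behind the fingers, so they rode over it. I'll check the real tip height against the bench in the wrist depth.

Run:
```python
from h import *
from cell import get_image
d=get_image('wrist');M=d['mount'];K=d['mtx'];Z=d['z_map']
f=lambda u,v:((M[:3,:3]@(np.linalg.inv(K)@[u,v,1]*Z[v,u])+M[:3,3])*1000).round(1)
for u,v in [(100,120),(350,150),(400,300),(251,236),(251,245),(251,255),(264,236),(243,248),(256,225)]: print(u,v,Z[v,u],f(u,v))
Mi=np.linalg.inv(M)
for p in [(11,0,11),(11,0,-8),(0,0,11),(11,0,-20)]:
    c=K@(Mi@[*(np.array(p)/1000),1])[:3];print(p,(c[:2]/c[2]).round(1))
```

```text
100 120 0.16993754 [ 72.5 -98.   16.4]
350 150 0.17549665 [53.6 63.4 15.9]
400 300 0.21397227 [-66.8 117.2  15.4]
251 236 0.15079874 [ 11.7  -1.3 -24.6]
251 245 0.14279978 [ 10.9  -1.2 -33.3]
251 255 0.13322605 [ 11.1  -1.  -43.4]
264 236 0.1520766 [ 11.1   6.1 -23.4]
243 248 0.13863422 [ 11.6  -5.3 -37.5]
256 225 0.19418088 [-1.3  1.5 16.8]
(11, 0, 11) [253.8 212.5]
(11, 0, -8) [253.6 224.4]
(0, 0, 11) [253.9 226.9]
(11, 0, -20) [253.4 233.4]
```

The depth shows the front face of the shut fingers ending at tool z ≈ -21, not the nominal +11. The tips were therefore about 36 mm above the bench, and the separated shadow agrees. I'll back off and lower further with checks.

Request:
{"api": "apply_moves", "payload": {"travel": [[-20,0,0],[-25,0,0],[-25,0,0],[-14,0,0],[0,0,10],[0,0,8],[0,0,4],[0,0,0]], "turn": [[0,0,0],[0,0,0],[0,0,0],[0,0,0],[0,0,0],[0,0,0],[0,0,0],[0,0,0]]}}

```text
time: 5.32
eef_pos: [0.4754, -0.02, -0.0072]
orientation: [-179.9, -0.0, 86.2]
wrist_force: [-0.5, -0.2, -0.1]
width: -0.0
```

```bash
cat >> h.py <<'E'
def tool_xyz(d):
    v,u=np.mgrid[0:384,0:512];Z=d['z_map']
    P=np.stack([u,v,np.ones_like(u)],-1)@np.linalg.inv(d['mtx']).T*Z[...,None]
    M=d['mount'];return (P@M[:3,:3].T+M[:3,3])*1000
E
python3 - <<'E'
from h import *
from cell import get_image
go(476,-17,-15)
d=get_image('wrist');Q=tool_xyz(d);cv2.imwrite('pics/w4.png',cv2.resize(d['img'],(640,480)))
for u in (246,251,256,261,266):
    print(u,[(v,*Q[v,u].round(1)) for v in range(225,242,2)])
E
```

```text
5.325 [475.4 -20.   -7.2] [-1.7992e+02 -2.0000e-02  8.6150e+01] F [-0.5 -0.2 -0.1] -> [3.1 0.4 7.8]
246 [(225, np.float64(9.5), np.float64(-4.8), np.float64(-5.8)), (227, np.float64(8.5), np.float64(-4.8), np.float64(-6.6)), (229, np.float64(6.9), np.float64(-4.9), np.float64(-6.2)), (231, np.float64(5.7), np.float64(-4.9), np.float64(-6.6)), (233, np.float64(4.5), np.float64(-4.9), np.float64(-7.0)), (235, np.float64(10.7), np.float64(-4.3), np.float64(-21.5)), (237, np.float64(10.8), np.float64(-4.2), np.float64(-24.0)), (239, np.float64(11.0), np.float64(-4.1), np.float64(-26.7)), (241, np.float64(11.2), np.float64(-4.0), np.float64(-29.4))]
251 [(225, np.float64(9.5), np.float64(-1.7), np.float64(-5.6)), (227, np.float64(8.5), np.float64(-1.7), np.float64(-6.6)), (229, np.float64(7.3), np.float64(-1.7), np.float64(-6.9)), (231, np.float64(5.5), np.float64(-1.7), np.float64(-6.1)), (233, np.float64(4.2), np.float64(-1.7), np.float64(-6.4)), (235, np.float64(10.5), np.float64(-1.4), np.float64(-21.1)), (237, np.float64(11.2), np.float64(-1.3), np.float64(-24.9)), (239, np.float64(1
[... 1038 characters left out ...]
float64(4.4), np.float64(-24.1)), (239, np.float64(11.0), np.float64(4.3), np.float64(-26.8)), (241, np.float64(11.4), np.float64(4.3), np.float64(-29.7))]
266 [(225, np.float64(10.0), np.float64(7.8), np.float64(-6.6)), (227, np.float64(8.2), np.float64(7.9), np.float64(-5.9)), (229, np.float64(6.8), np.float64(7.9), np.float64(-5.9)), (231, np.float64(5.8), np.float64(7.9), np.float64(-6.7)), (233, np.float64(4.1), np.float64(7.9), np.float64(-6.2)), (235, np.float64(11.7), np.float64(7.2), np.float64(-23.3)), (237, np.float64(11.5), np.float64(7.1), np.float64(-25.4)), (239, np.float64(10.9), np.float64(7.1), np.float64(-26.7)), (241, np.float64(10.8), np.float64(7.0), np.float64(-28.7))]
```

View pics/w4.png

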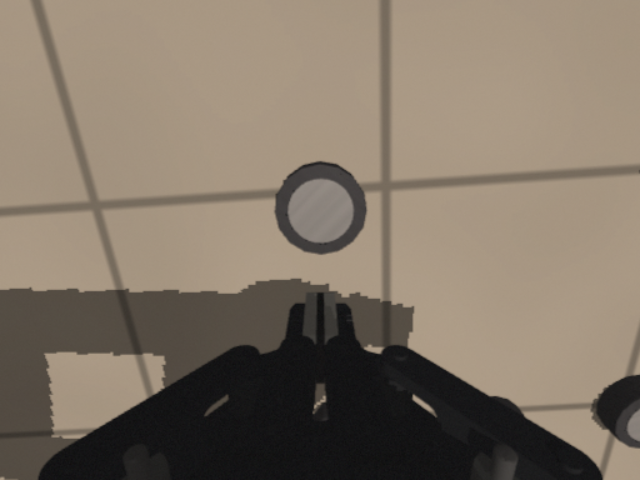

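The disc at (321,208) is straight ahead of the fingers at (320,295). The tips are at tool z ≈ -20.5 and the bench at -6.6, so I'll lower 8 mm more and push.

Request:
{"api": "apply_moves", "payload": {"travel": [[0,1,5],[0,0,3],[6,0,0],[6,0,0],[6,0,0],[6,0,0],[8,0,0],[10,0,0],[10,0,0],[10,0,0],[6,0,0],[0,0,0]], "turn": [[0,0,0],[0,0,0],[0,0,0],[0,0,0],[0,0,0],[0,0,0],[0,0,0],[0,0,0],[0,0,0],[0,0,0],[0,0,0],[0,0,0]]}}

```text
time: 6.88
eef_pos: [0.4814, 0.0476, -0.0146]
orientation: [-180.0, -0.0, 86.2]
wrist_force: [0.7, 0.3, 0.5]
width: 0.0003
```

```bash
cat >> h.py <<'E'
def discs():
    "centres of disc spots seen by the wrist camera, in tool mm and world mm"
    from cell import get_image,get_obs
    o=get_obs();d=get_image('wrist');Q=tool_xyz(d)
    Rw=R.from_euler('xyz',o['orientation'],degrees=True).as_matrix();p=np.array(o['eef_pos'])*1000
    W=Q@Rw.T+p
    m=((W[...,2]>10)&(W[...,2]<18)&(d['z_map']>0)&(abs(W[...,0]-550)<150)).astype(np.uint8)
    n,l,s,c=cv2.connectedComponentsWithStats(m)
    for i in range(1,n):
        if s[i,4]>250: k=l==i;print('blob',s[i].tolist(),'tool',np.median(Q[k],0).round(1),'world',np.median(W[k],0).round(1))
    return d,Q
E
python3 - <<'E'
from h import *
go(500,279,-15)
d,Q=discs();cv2.imwrite('pics/w5.png',d['img'])
m=(d['z_map']>0)&(abs(Q[...,0])<60)&(Q[...,2]<-15)
for lo,hi in [(-70,-60),(-60,-50),(-50,-40),(-40,-30),(-30,-20)]:
    q=Q[m&(Q[...,2]>lo)&(Q[...,2]<hi)];print(lo,len(q),np.percentile(q[:,1],[1,99]).round(1) if len(q) else '')
E
```

```text
6.875 [481.4  47.6 -14.6] [-1.7999e+02 -1.0000e-02  8.6150e+01] F [0.7 0.3 0.5] -> [232.1   3.    0.4]
blob [216, 167, 75, 85, 4427] tool [ 32.2  -0.1 -27.9] world [483.7  79.7  13.3]
-70 2408 [-32.2  34.7]
-60 713 [-16.1  18.5]
-50 563 [-12.1  14.6]
-40 484 [-12.1  14.6]
-30 4606 [-18.3 148.6]
```

Request:
{"api": "apply_moves", "payload": {"travel": [[6,0,0],[10,0,0],[12,0,0],[13,0,0],[13,0,0],[13,0,0],[13,0,0],[13,0,0],[12,0,0],[8,0,0],[5,0,0],[0,0,0]], "turn": [[0,0,0],[0,0,0],[0,0,0],[0,0,0],[0,0,0],[0,0,0],[0,0,0],[0,0,0],[0,0,0],[0,0,0],[0,0,0],[0,0,0]]}}

```text
time: 8.43
eef_pos: [0.4895, 0.165, -0.0146]
orientation: [180.0, -0.0, 86.1]
wrist_force: [-0.4, 0.0, 0.3]
width: 0.0003
```

Run:
```python
from h import *
go(500,279,-15)
discs()
```

```text
8.425 [489.5 165.  -14.6] [180.    -0.    86.13] F [-0.4  0.   0.3] -> [114.4   2.7   0.4]
blob [166, 0, 38, 146, 574] tool [ 97.5 -30.6 -28.6] world [465.6 264.4  14.1]
blob [216, 167, 75, 85, 4405] tool [ 32.   -0.1 -27.9] world [491.6 197.   13.3]
```

Request:
{"api": "apply_moves", "payload": {"travel": [[6,0,0],[10,0,0],[12,0,0],[13,0,0],[13,0,0],[13,0,0],[13,0,0],[12,0,0],[9,0,0],[6,0,0],[4,0,0],[0,0,0]], "turn": [[0,0,0],[0,0,0],[0,0,0],[0,0,0],[0,0,0],[0,0,0],[0,0,0],[0,0,0],[0,0,0],[0,0,0],[0,0,0],[0,0,0]]}}

```text
time: 9.98
eef_pos: [0.4971, 0.2757, -0.0146]
orientation: [180.0, -0.0, 86.1]
wrist_force: [-0.4, -0.2, -0.5]
width: 0.0004
```

Run:
```python
from h import *
d,Q=discs();cv2.imwrite('pics/w6.png',d['img'])
go(571,-154,80)
```

```text
blob [156, 130, 47, 147, 823] tool [ 35.4 -39.1 -28.7] world [460.4 313.6  14.1]
blob [491, 133, 21, 155, 1452] tool [ 17.8 136.5 -27.8] world [634.5 284.1  13.2]
blob [216, 168, 74, 84, 4312] tool [ 32.2  -0.1 -27.9] world [499.3 307.8  13.3]
10.025 [497.1 275.5 -14.6] [-180.    -0.    86.1] F [ 0.  -0.1 -0.1] -> [-423.5  103.   -94.6]
```

View pics/w6.png

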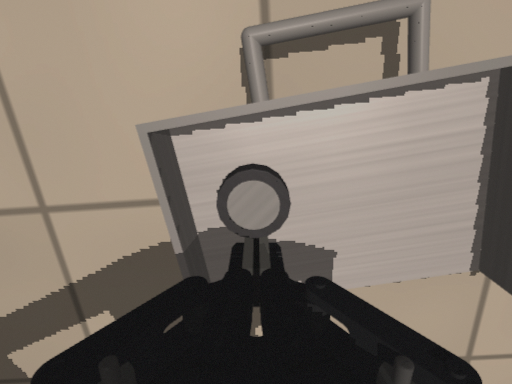

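Disc 1 is at (253,203) in the wrist view, inside the pan, at world (499,308). Next is disc 3.

Request:
{"api": "apply_moves", "payload": {"travel": [[-10,0,0],[-10,0,-25],[-20,4,-25],[-38,9,-15],[-45,12,0],[-45,12,0],[-45,12,0],[-45,12,0],[-45,12,0],[-45,12,0],[-45,12,0],[-30,6,0]], "turn": [[0,0,0],[0,0,0],[0,0,0],[0,0,0],[0,0,0],[0,0,0],[0,0,0],[0,0,0],[0,0,0],[0,0,0],[0,0,0],[0,0,-0.119]]}}

```text
time: 11.52
eef_pos: [0.5708, -0.1566, 0.0504]
orientation: [180.0, 0.0, 93.0]
wrist_force: [-1.0, 0.8, 0.0]
width: -0.0003
```

Run:
```python
from h import *
discs()
go(571,-154,-15)
```

```text
blob [102, 114, 62, 63, 2126] tool [ 53.3 -89.2  37.3] world [ 478.9 -108.1   13. ]
blob [340, 117, 55, 55, 2309] tool [54.3 82.8 37.2] world [650.8 -98.   13.1]
blob [230, 125, 53, 53, 2194] tool [48.9  1.5 37.1] world [ 569.8 -107.9   13.2]
11.575 [ 571.6 -160.1   50.6] [179.92   0.18  93.22] F [ 1.5 -2.7 -0.1] -> [ 6.3 -0.3 65.6]
```

Request:
{"api": "apply_moves", "payload": {"travel": [[0,0,20],[0,0,25],[0,0,15],[0,0,5],[6,0,0],[6,0,0],[6,0,0],[8,0,0],[12,0,0],[13,0,0],[10,0,0],[6,0,0]], "turn": [[0,0,0],[0,0,0],[0,0,0],[0,0,0],[0,0,0],[0,0,0],[0,0,0],[0,0,0],[0,0,0],[0,0,0],[0,0,0],[0,0,0]]}}

```text
time: 13.08
eef_pos: [0.5675, -0.0857, -0.0146]
orientation: [-180.0, -0.0, 93.0]
wrist_force: [0.2, -0.9, 0.4]
width: 0.0004
```

Run:
```python
from h import *
discs()
go(549,277,-15)
```

```text
blob [411, 0, 45, 40, 567] tool [115.   72.5 -28.7] world [634.   32.9  14. ]
blob [219, 169, 73, 83, 4358] tool [ 31.2   1.  -27.9] world [566.9 -54.5  13.2]
blob [64, 247, 78, 67, 2855] tool [-16.4 -89.1 -27.7] world [ 479.3 -106.6   13.1]
blob [359, 250, 70, 60, 3128] tool [-15.4  82.3 -27.9] world [650.5 -96.7  13.2]
13.125 [567.4 -85.1 -14.7] [-1.7997e+02 -3.0000e-02  9.2970e+01] F [-1.3  0.7  0.6] -> [362.5   0.4   0.5]
```

Request:
{"api": "apply_moves", "payload": {"travel": [[8,0,0],[12,0,0],[14,0,0],[14,0,0],[14,0,0],[14,0,0],[14,0,0],[14,0,0],[14,0,0],[14,0,0],[14,0,0],[14,0,0]], "turn": [[0,0,0],[0,0,0],[0,0,0],[0,0,0],[0,0,0],[0,0,0],[0,0,0],[0,0,0],[0,0,0],[0,0,0],[0,0,0],[0,0,0]]}}

```text
time: 14.62
eef_pos: [0.5594, 0.0741, -0.0146]
orientation: [-180.0, 0.0, 92.9]
wrist_force: [0.0, -1.1, -0.1]
width: -0.0003
```

Request:
{"api": "apply_moves", "payload": {"travel": [[14,0,0],[14,0,0],[14,0,0],[14,0,0],[14,0,0],[14,0,0],[10,0,0],[6,0,0],[4,0,0],[0,0,0]], "turn": [[0,0,0],[0,0,0],[0,0,0],[0,0,0],[0,0,0],[0,0,0],[0,0,0],[0,0,0],[0,0,0],[0,0,0]]}}

```text
time: 15.88
eef_pos: [0.5542, 0.1772, -0.0146]
orientation: [180.0, -0.0, 92.9]
wrist_force: [-0.5, 0.3, -0.1]
width: -0.0001
```

Run:
```python
from h import *
discs()
go(549,277,-15)
```

```text
blob [40, 0, 52, 159, 1796] tool [ 94.8 -84.2 -28.7] world [465.3 267.6  14.1]
blob [96, 0, 86, 32, 1961] tool [119.5 -47.7 -27.5] world [500.6 294.1  12.9]
blob [427, 0, 37, 140, 1606] tool [ 98.3  85.9 -28.7] world [635.  279.7  14.1]
blob [218, 168, 74, 84, 4413] tool [ 31.6   1.  -27.8] world [553.4 208.8  13.3]
15.925 [554.3 177.  -14.6] [ 1.800e+02 -1.000e-02  9.292e+01] F [-0.3 -0.9 -0.5] -> [100.1  -0.2   0.4]
```

Request:
{"api": "apply_moves", "payload": {"travel": [[6,0,0],[10,0,0],[12,0,0],[12,0,0],[13,0,0],[13,0,0],[12,0,0],[10,0,0],[7,0,0],[4,0,0],[0,0,0]], "turn": [[0,0,0],[0,0,0],[0,0,0],[0,0,0],[0,0,0],[0,0,0],[0,0,0],[0,0,0],[0,0,0],[0,0,0],[0,0,0]]}}

```text
time: 17.3
eef_pos: [0.5492, 0.2762, -0.0146]
orientation: [180.0, -0.0, 92.9]
wrist_force: [-0.1, 0.2, -0.8]
width: -0.0004
```

Run:
```python
from h import *
discs()
go(700,-97,80)
```

```text
blob [395, 93, 41, 217, 1980] tool [ 39.4  83.8 -28.8] world [630.8 319.8  14.2]
blob [59, 114, 65, 206, 2081] tool [ 30.3 -86.  -28.7] world [461.7 302.1  14.2]
blob [124, 164, 77, 71, 4191] tool [ 34.9 -48.  -27.8] world [499.5 308.7  13.3]
blob [218, 168, 74, 84, 4387] tool [ 31.7   0.5 -27.9] world [548.2 307.8  13.3]
17.35 [549.1 276.  -14.6] [-1.800e+02 -1.000e-02  9.292e+01] F [ 0.9 -0.3 -0.2] -> [-380.2  131.7  -94.7]
```

Discs 1 and 3 sit at (499.5,308.7) and (548.2,307.8), both inside. Disc 2 goes in two legs around the weight. The first is at heading 130° to about (570,0).

Request:
{"api": "apply_moves", "payload": {"travel": [[-10,0,0],[-15,0,-20],[-20,4,-25],[-40,12,-20],[-45,13,0],[-45,13,0],[-45,13,0],[-45,13,0],[-45,13,0],[-45,13,0],[-40,13,0],[-21,4,0]], "turn": [[0,0,0],[0,0,0],[0,0,0],[0,0,0],[0,0,0],[0,0,0],[0,0,0],[0,0,0],[0,0,0],[0,0,0],[0,0,0],[0,0,0]]}}

```text
time: 18.85
eef_pos: [0.6816, -0.1375, 0.0518]
orientation: [179.9, 0.1, 92.8]
wrist_force: [-0.4, -1.0, -0.1]
width: 0.0001
```

Request:
{"api": "apply_moves", "payload": {"travel": [[0,0,0],[0,0,0],[0,0,0],[0,0,0],[0,0,0]], "turn": [[0,0,-0.162],[0,0,-0.162],[0,0,-0.162],[0,0,-0.162],[0,0,0]]}}

```text
time: 19.48
eef_pos: [0.6808, -0.1336, 0.0511]
orientation: [180.0, -0.0, 130.0]
wrist_force: [0.5, 0.2, -0.2]
width: 0.0001
```

Run:
```python
from h import *
discs()
go(681,-134,-15)
```

```text
blob [9, 0, 62, 28, 1199] tool [ 137.6 -138.4   38.1] world [ 487.  -117.2   13. ]
blob [228, 128, 54, 53, 2165] tool [46.  -0.3 37.9] world [651.1 -98.4  13.2]
blob [50, 167, 37, 37, 327] tool [  25.8 -136.2   37. ] world [ 560.4 -201.4   14.1]
19.525 [ 680.9 -133.6   51. ] [179.99  -0.   129.87] F [-0.   0.6 -0.7] -> [-0.4 -0.1 66. ]
```

Request:
{"api": "apply_moves", "payload": {"travel": [[0,0,20],[0,0,25],[0,0,16],[0,0,5],[5,0,0],[6,0,0],[8,0,0],[10,0,0],[12,0,0],[12,0,0],[9,0,0],[5,0,0]], "turn": [[0,0,0],[0,0,0],[0,0,0],[0,0,0],[0,0,0],[0,0,0],[0,0,0],[0,0,0],[0,0,0],[0,0,0],[0,0,0],[0,0,0]]}}

```text
time: 21.02
eef_pos: [0.6376, -0.0819, -0.0155]
orientation: [-180.0, -0.0, 130.1]
wrist_force: [0.4, -1.2, 0.1]
width: 0.0001
```

Run:
```python
from h import *
discs()
```

```text
blob [405, 40, 44, 77, 662] tool [ 91.1  73.  -29.6] world [633.4  33.5  14.1]
blob [216, 168, 75, 85, 4422] tool [ 30.4  -0.3 -28.8] world [618.3 -59.1  13.3]
blob [0, 299, 45, 40, 704] tool [ -37.5 -137.5  -29.5] world [ 556.6 -200.6   13.9]
```

Request:
{"api": "apply_moves", "payload": {"travel": [[5,0,0],[8,0,0],[10,0,0],[11,0,0],[11,0,0],[11,0,0],[9,0,0],[6,0,0],[4,0,0],[0,0,0]], "turn": [[0,0,0],[0,0,0],[0,0,0],[0,0,0],[0,0,0],[0,0,0],[0,0,0],[0,0,0],[0,0,0],[0,0,0]]}}

```text
time: 22.32
eef_pos: [0.5897, -0.025, -0.0156]
orientation: [-180.0, -0.0, 130.1]
wrist_force: [0.3, 0.0, 0.4]
width: 0.0
```

Run:
```python
from h import *
discs();go(565,-51,-15)
```

```text
blob [216, 168, 76, 85, 4461] tool [ 30.8  -0.3 -28.8] world [570.2  -1.8  13.2]
blob [382, 199, 56, 47, 534] tool [ 27.7  74.9 -29.8] world [631.   44.4  14.2]
blob [0, 209, 49, 64, 2109] tool [   7.3 -130.5  -28.6] world [ 484.2 -102.3   13.1]
22.375 [589.9 -25.1 -15.6] [180.    -0.   130.05] F [ 0.7 -0.4  0.5] -> [ -3.8 -35.7  -0.6]
```

Request:
{"api": "apply_moves", "payload": {"travel": [[-10,0,0],[-10,0,0],[4,-12,0],[5,-12,0],[5,-12,0],[0,0,0],[0,0,0],[0,0,0],[0,0,0],[0,0,0],[0,0,0]], "turn": [[0,0,0],[0,0,0],[0,0,0],[0,0,0],[0,0,0],[0,0,0.158],[0,0,0.158],[0,0,0.158],[0,0,0.158],[0,0,0.158],[0,0,0]]}}

```text
time: 23.75
eef_pos: [0.5653, -0.0529, -0.0155]
orientation: [-180.0, -0.0, 84.9]
wrist_force: [-0.2, -0.1, -0.0]
width: -0.0002
```

Run:
```python
from h import *
discs();go(595,277,-15)
```

```text
blob [374, 17, 30, 74, 533] tool [100.5  56.4 -29.8] world [630.8  42.3  14.3]
blob [214, 128, 79, 78, 4681] tool [ 52.8  -0.1 -28.7] world [ 5.698e+02 -3.000e-01  1.320e+01]
blob [244, 237, 37, 16, 265] tool [ 10.9   4.3 -29.6] world [570.6 -42.2  14.1]
23.8 [565.5 -52.9 -15.5] [-179.98   -0.     84.97] F [-0.  -0.3 -0.5] -> [331.2   0.5  -0.5]
```

Request:
{"api": "apply_moves", "payload": {"travel": [[5,0,0],[6,0,0],[6,0,0],[6,0,0],[8,0,0],[11,0,0],[13,0,0],[13,0,0],[13,0,0],[13,0,0],[10,0,0],[6,0,0]], "turn": [[0,0,0],[0,0,0],[0,0,0],[0,0,0],[0,0,0],[0,0,0],[0,0,0],[0,0,0],[0,0,0],[0,0,0],[0,0,0],[0,0,0]]}}

```text
time: 25.3
eef_pos: [0.5762, 0.0574, -0.0156]
orientation: [180.0, 0.0, 84.8]
wrist_force: [-1.1, -0.6, 0.2]
width: -0.0
```

Run:
```python
from h import *
discs();go(595,277,-15)
```

```text
blob [214, 168, 75, 85, 4451] tool [ 31.4  -0.7 -28.9] world [578.2  88.7  13.3]
blob [346, 241, 54, 41, 499] tool [  6.   60.6 -29.6] world [637.1  57.5  14.1]
25.35 [576.2  57.8 -15.6] [ 1.800e+02 -2.000e-02  8.482e+01] F [-0.3 -0.3 -0. ] -> [220.   -1.   -0.5]
```

Request:
{"api": "apply_moves", "payload": {"travel": [[6,0,0],[10,0,0],[12,0,0],[13,0,0],[13,0,0],[13,0,0],[13,0,0],[13,0,0],[12,0,0],[8,0,0],[5,0,0],[0,0,0]], "turn": [[0,0,0],[0,0,0],[0,0,0],[0,0,0],[0,0,0],[0,0,0],[0,0,0],[0,0,0],[0,0,0],[0,0,0],[0,0,0],[0,0,0]]}}

```text
time: 26.85
eef_pos: [0.5869, 0.1745, -0.0156]
orientation: [180.0, -0.0, 84.8]
wrist_force: [0.5, -0.3, -0.3]
width: -0.0
```

Run:
```python
from h import *
discs();go(595,277,-15)
```

```text
blob [0, 0, 68, 53, 3151] tool [115.  -94.4 -28.7] world [503.2 297.5  13.1]
blob [86, 0, 93, 41, 2757] tool [118.  -49.8 -28.7] world [547.9 296.5  13.1]
blob [336, 0, 16, 115, 681] tool [103.1  39.6 -29.8] world [635.7 273.5  14.3]
blob [0, 144, 19, 41, 381] tool [  51.5 -123.6  -28.8] world [468.6 236.9  13.2]
blob [214, 167, 75, 86, 4484] tool [ 32.   -0.7 -28.9] world [588.9 206.4  13.3]
26.9 [586.9 174.2 -15.6] [-180.     -0.     84.79] F [-0.7  0.8  0.1] -> [103.1  -1.2  -0.6]
```

Request:
{"api": "apply_moves", "payload": {"travel": [[6,0,0],[10,0,0],[12,0,0],[13,0,0],[13,0,0],[13,0,0],[12,0,0],[10,0,0],[7,0,0],[4,0,0],[0,0,0]], "turn": [[0,0,0],[0,0,0],[0,0,0],[0,0,0],[0,0,0],[0,0,0],[0,0,0],[0,0,0],[0,0,0],[0,0,0],[0,0,0]]}}

```text
time: 28.28
eef_pos: [0.596, 0.2739, -0.0156]
orientation: [180.0, -0.0, 84.8]
wrist_force: [0.3, -0.2, -0.2]
width: 0.0003
```

Request:
{"api": "apply_moves", "payload": {"travel": [[-10,0,0],[-20,0,0],[-25,0,-25],[-35,0,-45],[-35,0,-50],[-35,-20,-20],[-35,-50,0],[-25,-50,0],[0,0,0],[0,0,0]], "turn": [[0,0,0],[0,0,0],[0,0,0],[0,0,0],[0,0,0],[0,0,0],[0,0,0],[0,0,0],[0,0,0],[0,0,0]]}}

```text
time: 29.52
eef_pos: [0.4571, 0.0646, 0.125]
orientation: [179.9, 0.0, 84.7]
wrist_force: [0.9, 0.6, -0.2]
width: -0.0002
```

Run:
```python
from h import *
from cell import get_image
go(0,0)
t=get_image('top');crop(t,75,140,325,260,3.2,'pics/t9.png')
discs()
```

```text
29.525 [457.1  64.6 125. ] [179.87   0.    84.69] F [ 0.9  0.6 -0.2] -> [-106.6 -449.2   -1. ]
```

View pics/t9.png

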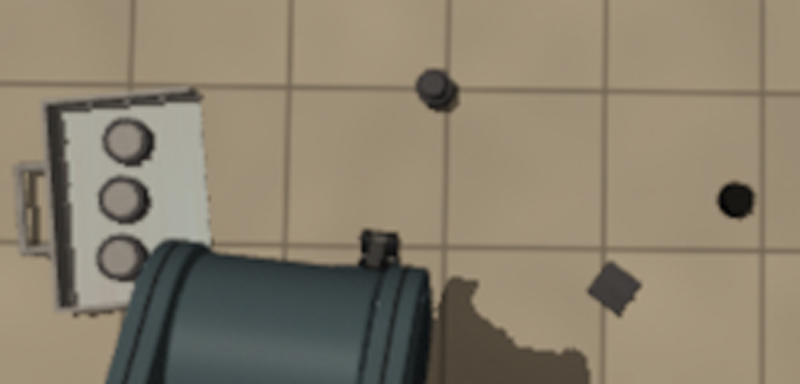

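The top view shows the discs flat inside the pan at (128,141), (123,199) and (121,258). The weight, block and stopper are at the same pixels as at the start, and nothing is touching the arm. I'll hand in.

```bash
python3 -c "
from cell import order
print(order.job_done())"
```

```text
the job is handed in; nothing more can be done
None
```

All three discs are flat inside the pan, and I handed the job in at about 29.6 s of the 72 s allowed. Each was slid there with the closed fingers, the third in two legs to go round the knobbed weight.

**First push:** it missed. With the fingers shut, the tips ended about 31 mm higher than the stated 11 mm ahead of the TCP, so they passed over the disc. It read about 5 mm from its first position afterwards, within or close to measuring error. I measured the real tip position from the wrist camera's depth and lowered the tool to suit; after that every push tracked straight.

**Last checks:**
- **Discs:** the final top picture shows all three inside the pan, about 6 to 10 mm apart and clear of the walls and mouth. Two measured (499,309) and (548,308) mm. The third I only worked out from the tool position, at about (598,306) mm. One disc's lower edge was partly hidden by the arm in that picture, but it had measured inside before.
- **Other objects:** the weight, block and stopper appear at the same pixels as at the start. The beaker was outside that last crop, and the arm kept well away from it after the first move.
- **Forces:** wrist force readings at the end of each move stayed within about 3 N.
- **Check that failed:** the last wrist-camera detection found no discs from the retreated pose, so the final check rests on the top picture and the earlier measurements.

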